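Scrape the trimmings off a filled praline mould

TASK

Take the scraper from its rack, set its blade flat across the sloping mould at the end away from the catch tray, and sweep it in a steady stroke along the whole mould with the sprung bed kept pressed down to about half its travel, never to its stop, so that the blade (not the fingers) pushes the three chocolate trimmings into the tray. Then put the scraper back in its rack, blade hanging down, and leave the jar, the spare moulds and the brush where they are.

Things in the scene. Friction and masses are not known exactly. Their poses are not given: they have to be found in the camera images.
- mould_face (a point): Filled white praline mould, 118 (x) x 220 (y) x 18 mm, on a sprung bed in a sloping steel stand; its face is flat and smooth (filled cavities, flush). Origin at the middle of the face, 103 mm above the table; z is the face's normal, leaning 25 degrees from vertical towards the robot; x runs up the slope; y is level, along its length (the sweep goes along it). It sinks with the bed.
- stand: The fixed sloping steel stand with the sprung bed and the mould on it, about 130 x 220 mm. Origin on the table under the middle of the mould's face; z up, y along the mould.
- ledge (a point): Middle of the top of the fixed steel ledge (6 mm thick, 220 mm long) that runs along the mould's whole lower edge: 62.5 mm down the slope from the middle of the face and 8 mm above the face at rest. The blade must stay clear of it; the mould's other three edges are open.
- bed (a joint): Sprung bed under the mould: how far, in m, it is pressed down along the face's inward normal, 0 (at rest) to 0.010 (its stop). It starts to move at about 2.5 N and gives about 1 mm per newton: 5 mm at about 7.5 N.
- tray: Open aluminium catch tray 170 (x) x 110 (y) x 40 mm high, walls 4 mm, fixed on the table at one end of the mould (left or right, as the start has it). Origin at the centre of its underside, 153 mm along the table from the mould's middle; the mould's end overhangs its near wall by 12 mm, above its rim.
- scraper: Hand scraper: a wooden bar handle 150 (x) x 22 (y) x 30 (z) mm with a steel blade, 100 mm wide (x) and 3 mm thick (y), reaching 45 mm below the handle. Origin in the middle of the handle, z up (away from the blade), x along handle and edge. 160 g. Grip the middle of the handle across y.
- scraper_edge (a point): Middle of the scraper's straight lower edge, 60 mm below the scraper's origin along its z.
- rack: Dark steel rack, base 186 (x) x 80 (y) mm, fixed on the table left or right of the stand. Two posts, 59 to 84 mm out on either side along x, carry the ends of the scraper's handle on flat seats 60 mm above the table; the blade hangs freely between them. Origin at the centre of its underside.
- rack_seat (a point): Where the scraper's origin is when the handle lies in the middle of the rack: 75 mm above the rack's origin. The handle has 9 mm of play each way between lips 10 mm high (20 mm either side in y) and end cheeks (84 mm either side in x).
- trimming0: Loose bit of set dark chocolate, a slab 26 x 32 x 10 mm, 12 g, lying flat on the mould's face nearest the ledge (34 mm down the slope from the middle line). Origin at its middle. Its frame is level (z up) while it lies on the slope.
- trimming1: Loose bit of set dark chocolate, a slab 26 x 32 x 10 mm, 12 g, lying flat on the mould's face on the middle line. Origin at its middle. Its frame is level (z up) while it lies on the slope.
- trimming2: Loose bit of set dark chocolate, a slab 26 x 32 x 10 mm, 12 g, lying flat on the mould's face highest up the slope (34 mm above the middle line). Origin at its middle. Its frame is level (z up) while it lies on the slope.
- spare_moulds: Bystander: two spare moulds stacked, about 135 x 92 x 33 mm, on the table at the end of the stand without the tray. Origin at the centre of the underside.
- jar: Bystander: closed jar 70 mm across, 90 mm high, on the side away from the rack. Origin at the centre of the underside.
- brush: Bystander: pastry brush 190 mm long, lying beyond the stand.

How it is judged (in metres and radians):
On the way, in this order (a step that is already met when the one before it is completed fails the run):
1. the blade lies flat across the mould's face and presses the bed down 2 to 9 mm, at the end away from the tray (edge 225 to 262 mm from the tray's centre) (horizontal distance between scraper_edge and tray between 0.225 and 0.262 m and value of joint bed between 0.002 and 0.009 m and contact force between scraper and stand above 0.5 N and angle between the x axis of scraper and the x axis of mould_face, either way round below 0.15 rad), for 0.1 s.
2. the blade lies flat across the mould's face and presses the bed down 2 to 9 mm, a third of the way along (edge 185 to 220 mm from the tray's centre) (horizontal distance between scraper_edge and tray between 0.185 and 0.22 m and value of joint bed between 0.002 and 0.009 m and contact force between scraper and stand above 0.5 N and angle between the x axis of scraper and the x axis of mould_face, either way round below 0.15 rad), for 0.1 s.
3. the blade lies flat across the mould's face and presses the bed down 2 to 9 mm, half-way along (edge 145 to 180 mm from the tray's centre) (horizontal distance between scraper_edge and tray between 0.145 and 0.18 m and value of joint bed between 0.002 and 0.009 m and contact force between scraper and stand above 0.5 N and angle between the x axis of scraper and the x axis of mould_face, either way round below 0.15 rad), for 0.1 s.
4. the blade lies flat across the mould's face and presses the bed down 2 to 9 mm, two thirds along (edge 105 to 140 mm from the tray's centre) (horizontal distance between scraper_edge and tray between 0.105 and 0.14 m and value of joint bed between 0.002 and 0.009 m and contact force between scraper and stand above 0.5 N and angle between the x axis of scraper and the x axis of mould_face, either way round below 0.15 rad), for 0.1 s.
5. the blade lies flat across the mould's face and presses the bed down 2 to 9 mm, near the tray's end (edge 55 to 90 mm from the tray's centre) (horizontal distance between scraper_edge and tray between 0.055 and 0.09 m and value of joint bed between 0.002 and 0.009 m and contact force between scraper and stand above 0.5 N and angle between the x axis of scraper and the x axis of mould_face, either way round below 0.15 rad), for 0.1 s.
At the end, for the whole second after the job is handed in: All three trimmings lie in the tray (within its walls, below its rim, at rest), and the scraper lies still in its rack, blade down: within 18 mm of the seat point and 0.12 rad of upright (distance between scraper and rack_seat below 0.018 m and angle between scraper's own z axis and vertical below 0.12 rad and linear speed of scraper below 0.02 m/s and x of trimming0 in the frame of tray between -0.085 and 0.085 m and y of trimming0 in the frame of tray between -0.055 and 0.055 m and z of each of trimming0, trimming1, trimming2 in the frame of tray below 0.04 m and linear speed of each of trimming0, trimming1, trimming2 below 0.03 m/s and x of trimming1 in the frame of tray between -0.085 and 0.085 m and y of trimming1 in the frame of tray between -0.055 and 0.055 m and x of trimming2 in the frame of tray between -0.085 and 0.085 m and y of trimming2 in the frame of tray between -0.055 and 0.055 m); the robot touches nothing.
It fails at once if the bed is pressed to its stop (more than 9.7 mm) (value of joint bed above 0.0097 m).
It fails at once if the fingers touch a trimming (contact force between the fingers and trimming0 above 0.5 N or contact force between the fingers and trimming1 above 0.5 N or contact force between the fingers and trimming2 above 0.5 N).
It fails at once if the jar, the spare moulds or the brush is moved by more than 20 mm (distance of any of jar, spare_moulds, brush from where it was at the start of the episode above 0.02 m).
It also fails if it takes over 61 s, if anything falls off the work surface, if the arm or the gripper's body presses on something with over 40 N, if the wrist force passes 120 N, or if a joint passes its speed limit or range.

ROBOT

A 6-joint arm with a two-finger parallel gripper is mounted at the origin on the work surface. World frame = base frame: x ahead of the robot, y to its left, z up, the work surface at z = 0. Lengths are in mm, angles in rad, forces in N, time in s.
With the tool pointing down it reaches from about 275 to 750 mm from the base axis. Payload 10.2 kg.
Tool frame: the origin (TCP) lies at the very end of the fingers, on their centre line; the grasp point (between the pads) lies 19 mm behind it; x points along the fingers, y is the direction in which the jaws open and shut, and the axes are right-handed (so a half turn about x gives the same grasp; the last joint's range is limited). The gripper opens to 85 mm and grips with 20 to 120 N. Pads are 22 mm wide; open, the fingers measure 114 mm over their backs; the gripper's body (76 mm by 85 mm) begins 54 mm behind the grasp point. The pads swing forward as they close: fully open they stand 13 mm farther back than shut.
Start: joints at [-1.566, 0.313, 1.498, -0, 1.331, -0.223], TCP at [118.55, -511.446, 231.294] pointing down, gripper open.
Joint ranges: [-2.94, 2.94], [-0.97, 2.17], [0.19, 2.56], [-1.23, 4.37], [0.02, 3.11], [-2.88, 2.88]. Speed limits (rad/s): [2.39, 2.39, 3.01, 3.14, 3.14, 3.14].

INTERFACE

Orientations are given as a unit quaternion [w, x, y, z].
In Python, from rig import ctrl, viewer, finish_job gives the robot as it stands.
- The arm moves only by the tool carry_out, never from a script. Its argument "targets" is a list of rows, each an object of numbers: "x", "y", "z": the shift along the world's x, y, z in m; "ax", "ay", "az": the turn, a rotation vector about the world's x, y, z in rad; "hand": the opening, from -1 (shut) to 1 (fully open). A call has 1 to 5 rows; each row is the pose to reach, as a shift and turn from the pose commanded when the call began; what a row does not reach only later rows make up. A row lasts 1/8 s, in which the tool goes at most 62.5 mm and 10.7 degrees, less where a joint would pass 70% of its speed; a pose out of reach is approached as far as the arm can. A call with a gripper value outside its range is refused whole. The fingers move at their own pace and stop on an object; "grip_force" is the grip in N (left out, the last holds). Time passes only in rows, so rows that repeat a pose let the fingers close. It gives the time, the measured TCP pose, the force and the opening at its end, in the units of the state.
- ctrl.sense(): the state, without advancing time (a new reading comes with each control period).
- viewer.capture(name): name is "side" or "top" or "wrist"; returns the picture (480x640x3 uint8, blue, green, red); there is no depth.
- viewer.camera_info(name): a dict with "fx", "fy", "cx", "cy" (pixels), "k1" (the pictures are not rectified: a ray, as slopes to the right and down, at radius r is drawn at 1 + k1 r^2 times it, then the intrinsics apply), "R" (3x3) and "t" (3): a world point X has camera coordinates R X + t. Camera axes: x right, y down, z forward; pixel columns grow to the right and rows downward; lengths in mm; the calibration is good to about 2 mm. A picture is of the moment at which its call begins: read the wrist's pose just before it. camera_info takes no time and is no camera call; for the wrist camera it gives the pose at the moment of the call.
- finish_job(): hands the job in, once; it reports no verdict.
The state is a dict: "time_s": time; "joints": joint angles; "dq": joint speeds; "tau": joint torques, N m; "eef_pos": TCP position; "ee_rot": TCP orientation; "force": force on the tool from outside, world axes, zero at the start; "wrist_torque": the same for the moment, N m; "grip_width": opening from 0.0 (shut) to 1.0 (fully open).
Only numpy, scipy, OpenCV 4.12 (cv2) and the standard library are available. Lean on these libraries where they do the work, as an engineer would, in place of code of your own. Each camera call takes 0.05 s, during which the arm holds its last target. There are 200 camera calls.

## Working session

There is one attempt and no reset: what is moved stays moved. The work goes in short steps, Python scripts to look and compute and a tool call to move; the robot and the scene stay as the last step left them, time stands still between calls to the robot, and variables do not carry over. Pictures are saved under pics/ and viewed, about 8 in all and at most 12, crops included, and the job is handed in when it is done.

Besides the shell and the picture viewer there is one more tool, called after "Emit:" as name(argument=value, ...) on one line, values as JSON. carry_out: Moves the arm, as the interface text tells. Its arguments: {"type":"object","properties":{"targets":{"type":"array"},"grip_force":{"type":"number"}},"required":["targets"]}

```bash
ls; mkdir -p pics; python3 - <<'E'
from rig import ctrl, viewer
import cv2,numpy as np
for n in("top","side"):
    im=viewer.capture(n); cv2.imwrite(f"pics/{n}0.png",im)
    c=viewer.camera_info(n); print(n,{k:np.round(v,4).tolist() for k,v in c.items()})
print(ctrl.sense())
E
```

```text
pics
top {'fx': 516.6813, 'fy': 516.6813, 'cx': 324.6164, 'cy': 242.0064, 'k1': -0.1371, 'R': [[-0.0021, -0.9996, 0.0293], [-0.9947, -0.0009, -0.1024], [0.1024, -0.0294, -0.9943]], 't': [-13.6144, 647.2222, 1129.7308]}
side {'fx': 446.7233, 'fy': 446.7233, 'cx': 311.967, 'cy': 235.3716, 'k1': 0.0208, 'R': [[0.9911, -0.1319, -0.0176], [-0.0861, -0.5344, -0.8408], [0.1015, 0.8349, -0.541]], 't': [-640.4873, 122.4249, 1048.4641]}
{'time_s': 0.1, 'joints': array([-1.56639289e+00,  3.13390657e-01,  1.49836046e+00,  9.12588594e-07,
        1.33096421e+00, -2.23370499e-01]), 'dq': array([ 0.0012353 , -0.00160338, -0.0020244 ,  0.00033418, -0.00124654,
       -0.00075767]), 'tau': array([ 3.18871869e-03, -4.12901330e+01, -2.60139370e+01, -1.90036803e-04,
        3.02132750e-03, -1.63706471e-05]), 'eef_pos': array([ 118.55246064, -511.21287542,  230.79427373]), 'ee_rot': array([ 0.07996167,  0.70256964,  0.0807507 , -0.70248228]), 'force': array([0.11016784, 0.09443016, 0.29931373]), 'wrist_torque': array([-0.00859832, -0.01646405,  0.01603079]), 'grip_width': 1.001955577301199}
```

View pics/top0.png

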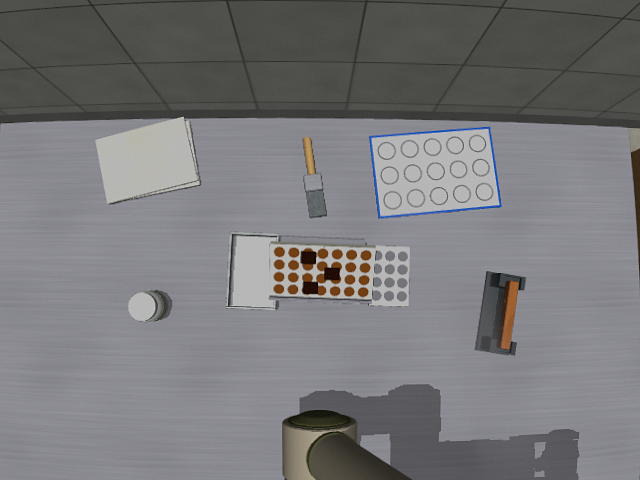

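View pics/side0.png

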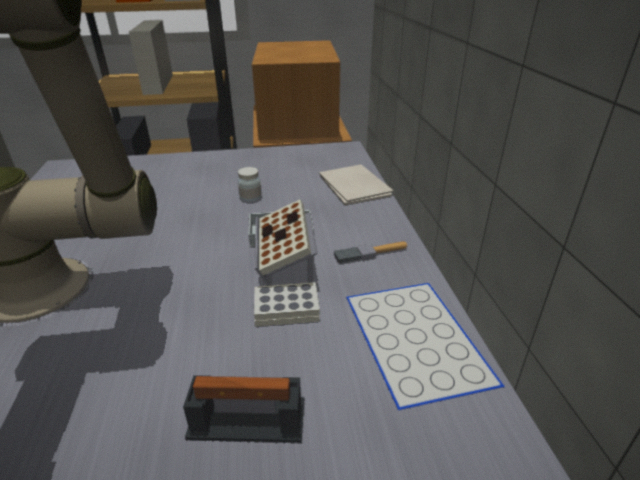

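The top view shows the tray on the left (cols 227–277), the mould (270–373, rows 240–300), the spare moulds under its right end, and the rack with the scraper at about (500, 313), turned a little. Next I enlarge the stand and the rack to read corners.

```bash
cat > h.py <<'E'
import numpy as np, cv2
from rig import ctrl, viewer
def cam(n):
    c=viewer.camera_info(n); return {k:np.array(v,float) for k,v in c.items()}
def ray(c,uv):
    d=np.array([(uv[0]-c['cx'])/c['fx'],(uv[1]-c['cy'])/c['fy']]); s=d.copy()
    for _ in range(30): s=d/(1+c['k1']*(s@s))
    return -c['R'].T@c['t'], c['R'].T@np.r_[s,1]
def onz(c,uv,z):
    o,d=ray(c,uv); return o+d*(z-o[2])/d[2]
def proj(c,X):
    p=c['R']@np.asarray(X,float)+c['t']; s=p[:2]/p[2]; s=s*(1+c['k1']*(s@s))
    return np.array([c['cx']+c['fx']*s[0],c['cy']+c['fy']*s[1]])
E
python3 - <<'E'
import cv2,numpy as np
im=cv2.imread('pics/top0.png')
a=cv2.resize(im[225:315,220:420],None,fx=4,fy=4,interpolation=cv2.INTER_CUBIC)
b=cv2.resize(im[265:360,470:530],None,fx=4,fy=2.0,interpolation=cv2.INTER_CUBIC) 
b=cv2.resize(im[262:362,440:560],None,fx=2.4,fy=2.4,interpolation=cv2.INTER_CUBIC)
o=np.zeros((600,800,3),np.uint8); o[:360]=a; o[360:600,:288]=b; 
s=cv2.imread('pics/side0.png')[365:445,170:320]; s=cv2.resize(s,(450,240),interpolation=cv2.INTER_CUBIC); o[360:600,320:770]=s
cv2.imwrite('pics/crop.png',o)
E
```

```text
(no output)
```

View pics/crop.png

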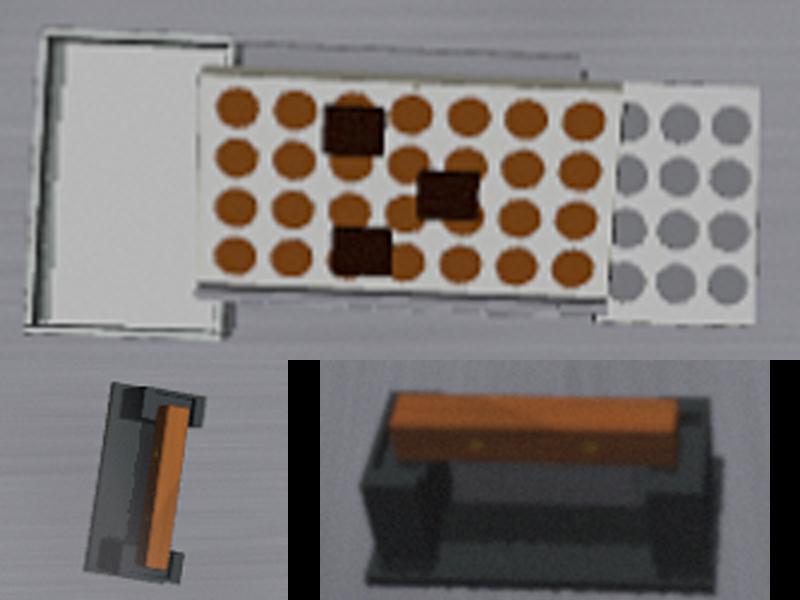

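```bash
cat > fit.py <<'E'
from h import *
from scipy.optimize import least_squares
T,S=cam('top'),cam('side')
def Rz(a): return np.array([[np.cos(a),-np.sin(a),0],[np.sin(a),np.cos(a),0],[0,0,1]])
c,s=np.cos(np.radians(25)),np.sin(np.radians(25))
M=np.array([[c,0,-s],[0,1,0],[s,0,c]])
def A(p): return np.array(p)/4+[220,225]
def B(p): return (np.array(p)-[0,360])/2.4+[440,262]
def C(p): return (np.array(p)-[320,360])/3+[170,365]
def run(f,obs,x0):
    r=least_squares(lambda q:np.concatenate([f(q,l)[0] if 0 else proj(cm,f(q,l))-uv for cm,l,uv in obs]),x0,loss='soft_l1')
    return r.x,np.round(r.fun.reshape(-1,2),1).tolist()
fm=lambda q,l:np.array([q[0],q[1],103])+Rz(q[2])@M@np.array(l)
print('mould',run(fm,[(T,(59,110,0),A((202,74))),(T,(59,-110,0),A((621,87))),(T,(-65.5,110,8),A((198,284))),(T,(-65.5,-110,8),A((606,298)))],[420,0,0]))
fh=lambda q,l:np.array([q[0],q[1],0])+Rz(q[2])@np.array(l)
print('rack',run(fh,[(T,(93,40,0),B((112,382))),(T,(-93,40,0),B((84,570))),(S,(-93,-40,6),C((366,582))),(S,(93,-40,6),C((716,586)))],[300,-400,0]))
print('scr',run(fh,[(T,(75,11,90),B((165,405))),(T,(75,-11,90),B((189,407))),(T,(-75,11,90),B((146,568))),(T,(-75,-11,90),B((168,571))),
 (S,(-75,-11,90),C((390,428))),(S,(75,-11,90),C((678,433))),(S,(-75,11,90),C((398,395))),(S,(75,11,90),C((676,400)))],[300,-400,0]))
fh2=fh
print('tray',run(fh,[(T,(85,55,40),A((44,32))),(T,(-85,55,40),A((27,330))),(T,(85,-55,40),A((236,40))),(T,(-85,-55,40),A((226,336)))],[400,150,0]))
print('camtop',-T['R'].T@T['t'])
for n,p in (('t2',(354,131)),('t1',(448,195)),('t0',(362,252))): print(n,onz(T,A(p),110))
E
python3 fit.py
```

```text
mould (array([ 5.81225142e+02, -6.01950049e+00, -3.65997204e-02]), [[-0.7, -2.1], [0.8, -1.4], [-0.4, 1.8], [0.4, 1.8]])
rack (array([ 4.82895674e+02, -4.20873729e+02, -1.67530631e-01]), [[-0.1, 0.3], [0.5, 0.6], [0.1, -0.7], [0.5, 0.3]])
scr (array([ 4.81560130e+02, -4.18267356e+02, -1.64260819e-01]), [[1.9, -0.4], [1.3, 0.3], [0.6, 0.0], [1.0, 0.2], [-1.0, -0.5], [-0.2, -0.9], [-0.1, -1.0], [1.5, -1.5]])
tray (array([581.82915782, 145.09782848,  -6.31833967]), [[-0.5, -0.9], [0.1, 0.8], [0.5, -1.2], [-0.1, 1.2]])
camtop [ 528.09300042   20.16567941 1189.99358958]
t2 [606.1525931  22.0869624 110.       ]
t1 [572.61531103 -27.05427932 110.        ]
t0 [542.94854904  17.88453037 110.        ]
```

```bash
cat > plan.py <<'E'
# python3 plan.py x y z yaw pitch : shift/turn from the commanded pose (cmd.json) to the target; yaw/pitch of scraper frame
import sys,json,os
from h import *
from scipy.spatial.transform import Rotation as Ro
def tool_R(yaw,pitch,flip):
    # scraper frame: yaw about z then tilt so that x rises by pitch (normal leans to -x)
    F=Ro.from_euler('ZY',[yaw,-pitch]).as_matrix()
    x=-F[:,2]; y=F[:,1]*flip; return np.c_[x,y,np.cross(x,y)]
def q2R(q): return Ro.from_quat(np.r_[q[1:],q[0]]).as_matrix()
def delta(cur_p,cur_R,p,Rt): return np.asarray(p)-cur_p, Ro.from_matrix(Rt@cur_R.T).as_rotvec()
E
python3 - <<'E'
from plan import *
s=ctrl.sense(); R=q2R(s['ee_rot']); print(np.round(R,3))
c=cam('wrist'); print(c['fx'],c['k1'],np.round(-c['R'].T@c['t']-s['eef_pos'],1)); print(np.round(c['R'],2))
p0=np.array([118.55,-511.446,231.294])
for f in(1,-1): print(f,delta(p0,R,[482,-420,230],tool_R(-.165,0,f)))
E
```

```text
[[-0.     0.226 -0.974]
 [ 0.001 -0.974 -0.226]
 [-1.    -0.001 -0.   ]]
407.498388221531 -0.05731660209936404 [ 72.6  16.3 142.1]
[[ 0.23 -0.97 -0.  ]
 [-0.93 -0.22  0.29]
 [-0.28 -0.06 -0.96]]
1 (array([363.45 ,  91.446,  -1.294]), array([-3.01406337e-04, -1.54411379e-03,  2.74881855e+00]))
-1 (array([363.45 ,  91.446,  -1.294]), array([-1.10899381e-03,  2.16472234e-04, -3.92773674e-01]))
```

Emit:
carry_out(targets=[{"x":0.05,"y":0.012,"az":-0.08},{"x":0.105,"y":0.026,"az":-0.16},{"x":0.16,"y":0.04,"az":-0.24},{"x":0.215,"y":0.054,"az":-0.32},{"x":0.27,"y":0.068,"az":-0.393}])

```text
invalid input at $.targets[0]: expected keys x, y, z, ax, ay, az, hand
```

Emit:
carry_out(targets=[{"x":0.05,"y":0.012},{"x":0.093,"y":0.0234},{"x":0.093,"y":0.0234},{"x":0.093,"y":0.0234}])

```text
invalid input at $.targets[0]: expected keys x, y, z, ax, ay, az, hand
```

```bash
python3 - <<'E'
from plan import *
s=ctrl.sense(); print(s['time_s'],s['eef_pos'],s['ee_rot'],s['joints'])
c=cam('wrist'); im=viewer.capture('wrist'); cv2.imwrite('pics/w1.png',im)
import pickle; pickle.dump(c,open('w1.pkl','wb'))
E
```

```text
0.1 [ 118.55246064 -511.21287542  230.79427373] [ 0.07996167  0.70256964  0.0807507  -0.70248228] [-1.56639289e+00  3.13390657e-01  1.49836046e+00  9.12588594e-07
  1.33096421e+00 -2.23370499e-01]
```

View pics/w1.png

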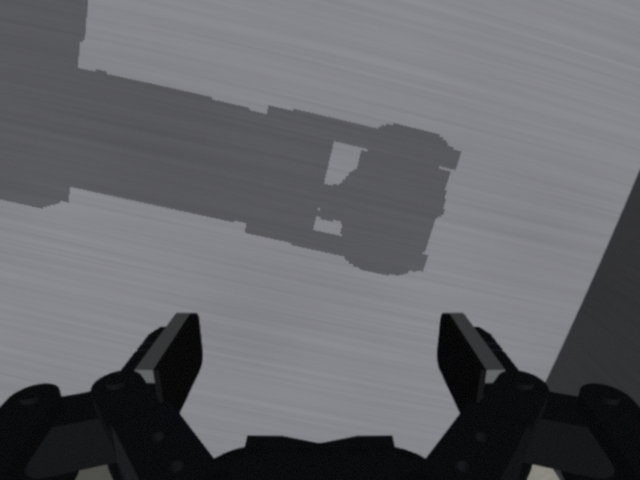

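The arm didn't move, because every row needs all seven keys. The wrist picture shows only table, with the fingers at the bottom (cols 170–470, row ~350). I'll send the move again.

Emit:
carry_out(targets=[{"x":0.05,"y":0.012,"z":0,"ax":0,"ay":0,"az":-0.08,"hand":1},{"x":0.105,"y":0.026,"z":0,"ax":0,"ay":0,"az":-0.16,"hand":1},{"x":0.16,"y":0.04,"z":0,"ax":0,"ay":0,"az":-0.24,"hand":1},{"x":0.215,"y":0.054,"z":0,"ax":0,"ay":0,"az":-0.32,"hand":1},{"x":0.27,"y":0.068,"z":0,"ax":0,"ay":0,"az":-0.393,"hand":1}])

```text
time_s: 0.78
eef_pos: [390.2, -442.7, 231.1]
ee_rot: [0.059, -0.705, 0.059, 0.705]
force: [-1.5, -1.3, 0.1]
grip_width: 0.995
```

Emit:
carry_out(targets=[{"x":0.05,"y":0.012,"z":0,"ax":0,"ay":0,"az":0,"hand":1},{"x":0.093,"y":0.0234,"z":0,"ax":0,"ay":0,"az":0,"hand":1},{"x":0.093,"y":0.0234,"z":0,"ax":0,"ay":0,"az":0,"hand":1},{"x":0.093,"y":0.0234,"z":0,"ax":0,"ay":0,"az":0,"hand":1}])

```text
time_s: 1.27
eef_pos: [481.1, -420.2, 230.9]
ee_rot: [0.059, -0.704, 0.058, 0.705]
force: [0.4, 0.4, 0.6]
grip_width: 0.999
```

```bash
python3 - <<'E'
from plan import *
s=ctrl.sense(); print(s['time_s'],s['eef_pos'],s['ee_rot'],s['joints'])
c=cam('wrist'); im=viewer.capture('wrist'); cv2.imwrite('pics/w2.png',im)
import pickle; pickle.dump(c,open('w2.pkl','wb'))
# predicted points
for n,p in (('TCPdown z90',[482,-420,90]),): print(n,proj(c,p))
E
```

```text
1.275 [ 481.06501154 -420.16000572  230.92906871] [ 0.05852285 -0.70442892  0.05825209  0.70495508] [-9.00911678e-01  5.72517080e-01  1.11233115e+00 -2.83248261e-04
  1.45753254e+00  8.35249733e-01]
TCPdown z90 [318.61479131 225.77379434]
```

View pics/w2.png

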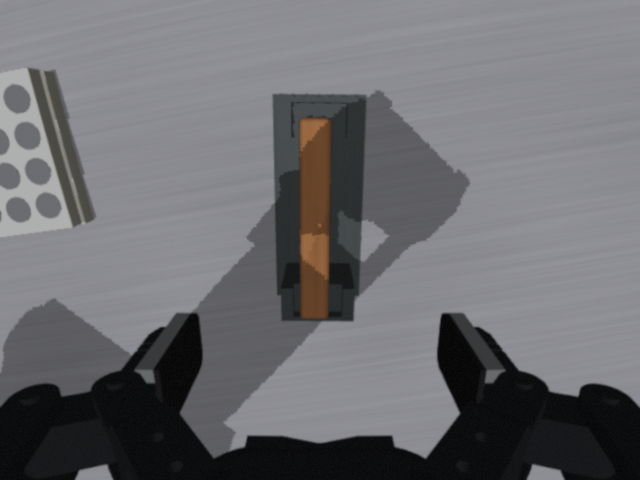

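The handle's top spans cols 300–331 at row 119 and 301–328 at row 318. The base corners are at (274, 95) and (366, 97). I fit both from these.

```bash
python3 - <<'E'
from plan import *
import pickle
from scipy.optimize import least_squares
c=pickle.load(open('w2.pkl','rb'))
for z,pts in((90,[(300,119),(331,119),(301,318),(328,318)]),(60,[(301,318),(328,318)]),(6,[(274,95),(366,97)]),(0,[(274,95),(366,97)])):
    P=np.array([onz(c,p,z) for p in pts]); print(z,np.round(P,1).tolist(),P.mean(0).round(1))
    if len(P)==4:
        d=P[:2].mean(0)-P[2:].mean(0); print('yaw',np.arctan2(d[1],d[0]),'len',np.linalg.norm(d))
E
```

```text
90 [[556.7, -419.9, 90.0], [553.3, -440.3, 90.0], [411.8, -394.5, 90.0], [408.4, -415.1, 90.0]] [ 482.6 -417.4   90. ]
yaw -0.17267557675147618 len 147.10037076627054
60 [[396.7, -390.5, 60.0], [392.9, -413.2, 60.0]] [ 394.8 -401.8   60. ]
6 [[580.6, -397.6, 6.0], [566.1, -474.9, 6.0]] [ 573.3 -436.2    6. ]
0 [[581.0, -397.0, 0.0], [566.3, -475.6, 0.0]] [ 573.6 -436.3    0. ]
```

Emit:
carry_out(targets=[{"x":0.0005,"y":0.0025,"z":-0.045,"ax":0,"ay":0,"az":0,"hand":1},{"x":0.0005,"y":0.0025,"z":-0.095,"ax":0,"ay":0,"az":0,"hand":1},{"x":0.0005,"y":0.0025,"z":-0.14,"ax":0,"ay":0,"az":0,"hand":1},{"x":0.0005,"y":0.0025,"z":-0.175,"ax":0,"ay":0,"az":0,"hand":1},{"x":0.0005,"y":0.0025,"z":-0.175,"ax":0,"ay":0,"az":0,"hand":1}])

```text
time_s: 1.95
eef_pos: [480.3, -417.1, 54.3]
ee_rot: [0.06, -0.703, 0.058, 0.706]
force: [0.4, 0.4, -0.1]
grip_width: 0.998
```

Emit:
carry_out(targets=[{"x":0,"y":0,"z":0,"ax":0,"ay":0,"az":0,"hand":-1},{"x":0,"y":0,"z":0,"ax":0,"ay":0,"az":0,"hand":-1},{"x":0,"y":0,"z":0,"ax":0,"ay":0,"az":0,"hand":-1},{"x":0,"y":0,"z":0,"ax":0,"ay":0,"az":0,"hand":-1},{"x":0,"y":0,"z":0,"ax":0,"ay":0,"az":0,"hand":-1}], grip_force=80)

```text
time_s: 2.58
eef_pos: [482.3, -417.9, 57.3]
ee_rot: [-0.058, 0.705, -0.059, -0.704]
force: [-0.8, 0.5, 6.6]
grip_width: 0.245
```

Emit:
carry_out(targets=[{"x":0,"y":0,"z":0.02,"ax":0,"ay":0,"az":0,"hand":-1},{"x":0,"y":0,"z":0.06,"ax":0,"ay":0,"az":0,"hand":-1},{"x":0,"y":0,"z":0.11,"ax":0,"ay":0,"az":0,"hand":-1},{"x":0,"y":0,"z":0.16,"ax":0,"ay":0,"az":0,"hand":-1},{"x":0,"y":0.02,"z":0.2,"ax":0,"ay":0,"az":0,"hand":-1}])

```text
time_s: 3.2
eef_pos: [481.7, -398.0, 257.7]
ee_rot: [-0.059, 0.705, -0.059, -0.705]
force: [0.2, -0.4, -1.5]
grip_width: 0.248
```

Emit:
carry_out(targets=[{"x":0,"y":0.05,"z":0.02,"ax":0,"ay":0,"az":0.03,"hand":-1},{"x":0,"y":0.1,"z":0.04,"ax":0,"ay":0,"az":0.06,"hand":-1},{"x":0,"y":0.155,"z":0.044,"ax":0,"ay":0,"az":0.09,"hand":-1},{"x":0,"y":0.21,"z":0.044,"ax":0,"ay":0,"az":0.11,"hand":-1},{"x":0,"y":0.2675,"z":0.044,"ax":0,"ay":0,"az":0.13,"hand":-1}])

```text
time_s: 3.82
eef_pos: [481.6, -128.2, 300.0]
ee_rot: [0.012, -0.707, 0.012, 0.707]
force: [0.5, -0.2, -1.9]
grip_width: 0.242
```

Emit:
carry_out(targets=[{"x":0,"y":0,"z":0,"ax":0,"ay":0,"az":0,"hand":-1},{"x":0,"y":0,"z":0,"ax":0,"ay":0,"az":0,"hand":-1},{"x":0,"y":0,"z":0,"ax":0,"ay":0,"az":0,"hand":-1}])

```text
time_s: 4.2
eef_pos: [482.0, -131.0, 300.0]
ee_rot: [0.013, -0.707, 0.013, 0.707]
force: [-1.4, -0.1, -1.6]
grip_width: 0.244
```

```bash
python3 - <<'E'
from plan import *
s=ctrl.sense(); print(s['time_s'],s['eef_pos'],s['ee_rot'],s['joints'],s['force'],s['grip_width'])
c=cam('wrist'); im=viewer.capture('wrist'); cv2.imwrite('pics/w3.png',im)
import pickle; pickle.dump(c,open('w3.pkl','wb'))
E
```

```text
4.2 [ 481.97932057 -131.00804127  299.96824323] [ 0.01303441 -0.70678052  0.01291222  0.70719494] [-5.00343602e-01  2.14828313e-01  1.44666618e+00 -1.19038501e-04
  1.48069757e+00  1.10715961e+00] [-1.3980589  -0.07776142 -1.61722044] 0.24371891640761761
```

View pics/w3.png

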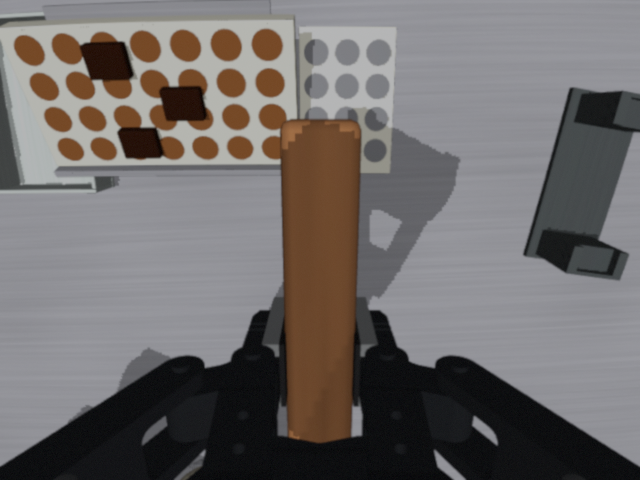

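The mould fills the upper left, with its right upper corner at (294, 17) and lower edge at about row 167. All 7x4 cavities are in view apart from those under trimmings. The gripped handle runs straight down cols 283–359. I fit the mould pose to the cavity centres in both pictures.

```bash
cat > fit2.py <<'E'
from plan import *
import pickle
from scipy.optimize import least_squares
W=pickle.load(open('w3.pkl','rb')); T=cam('top')
A=lambda p:np.array(p)/4+[220-.375,225-.375]
obs=[]
w={0:{0:(29,50),1:(69,48),3:(145,46),4:(185,45),5:(226,44),6:(267,44)},1:{0:(44,86),1:(87,85),5:(231,82),6:(271,82)},2:{0:(58,119),1:(94,118),5:(236,117),6:(273,116)},3:{0:(70,149),1:(104,148),3:(172,148),4:(205,148),5:(239,148)}}
t={0:{0:(237,107),1:(295,109),3:(411,114),4:(469,117),5:(526,119),6:(584,121)},1:{0:(235,158),1:(293,160),5:(523,171),6:(580,172)},2:{0:(236,208),1:(293,209),5:(520,218),6:(576,220)},3:{0:(236,256),1:(292,258),4:(460,264),5:(517,267),6:(572,268)}}
for i in w:
    for j in w[i]: obs.append((W,i,j,np.array(w[i][j])))
wn=len(obs)
for i in t:
    for j in t[i]: obs.append((T,i,j,A(t[i][j])))
c,s=np.cos(np.radians(25)),np.sin(np.radians(25))
M=np.array([[c,0,-s],[0,1,0],[s,0,c]])
def P(q,i,j): return np.array([q[0],q[1],103])+Ro.from_euler('z',q[2]).as_matrix()@M@np.array([(1.5-i)*q[3],(3-j)*q[4],0])
for name,o in(('wrist',obs[:wn]),('top',obs[wn:]),('both',obs)):
    r=least_squares(lambda q:np.concatenate([proj(cm,P(q,i,j))-uv for cm,i,j,uv in o]),[578,-7,-.037,27,30],x_scale=[1,1,.01,1,1])
    print(name,r.x.round(4),'rms',np.sqrt(np.mean(r.fun**2)))
q=r.x
for n,a,b in(('t2',(107,60),34),('t1',(184,103),0),('t0',(141,142),-34)):
    # intersect ray with plane 10 mm above face
    F=Ro.from_euler('z',q[2]).as_matrix()@M; o,d=ray(W,a); p0=np.array([q[0],q[1],103])+10*F[:,2]
    X=o+d*((p0-o)@F[:,2])/(d@F[:,2]); print(n,(F.T@(X-p0)).round(1),'expected up',b)
F=Ro.from_euler('z',q[2]).as_matrix()@M
print('tray corner near',onz(W,(95,188),40))
E
python3 fit2.py
```

```text
wrist [ 5.760928e+02 -7.027500e+00 -3.890000e-02  2.808670e+01  2.981460e+01] rms 1.150711533774833
top [ 5.766507e+02 -5.211500e+00 -3.930000e-02  2.806920e+01  3.004490e+01] rms 0.151392577412305
both [ 5.76145e+02 -6.79350e+00 -3.88000e-02  2.80736e+01  2.98475e+01] rms 0.9281425129524253
t2 [35.6 27.2  0. ] expected up 34
t1 [  2. -23.  -0.] expected up 0
t0 [-31.1  20.2  -0. ] expected up -34
tray corner near [499.70997302  94.80968851  40.        ]
```

```bash
python3 - <<'E'
from plan import *
F=Ro.from_euler('ZY',[-.039,-np.radians(25)]).as_matrix()
C=np.array([576.5,-6.5,103.])
s=ctrl.sense(); R=q2R(s['ee_rot']); print(s['eef_pos'],s['time_s'])
print('R meas vs nominal',Ro.from_matrix(R@tool_R(-.035,0,-1).T).as_rotvec())
cur=np.array([482.05,-130.05,300.3])
tgt=C+F@[0,-93,25+41.3]
print(tgt,*delta(cur,R,tgt,tool_R(-.039,np.radians(25),-1)))
print('n',F[:,2],'y',F[:,1],'x',F[:,0])
E
```

```text
[ 481.98168449 -131.00141077  299.94901577] 4.25
R meas vs nominal [ 0.00020913  0.00061129 -0.00175332]
[544.87563482 -98.33679542 163.08820628] [  62.82563482   31.71320458 -137.21179372] [-0.01673025 -0.43663043 -0.00225163]
n [-0.4222969   0.01647793  0.90630779] y [0.03899011 0.9992396  0.        ] x [ 0.90561863 -0.03533704  0.42261826]
```

Emit:
carry_out(targets=[{"x":0.02,"y":0.01,"z":0,"ax":-0.004,"ay":-0.11,"az":0,"hand":-1},{"x":0.04,"y":0.02,"z":-0.02,"ax":-0.009,"ay":-0.22,"az":-0.001,"hand":-1},{"x":0.063,"y":0.0317,"z":-0.05,"ax":-0.0125,"ay":-0.33,"az":-0.002,"hand":-1},{"x":0.063,"y":0.0317,"z":-0.1,"ax":-0.0167,"ay":-0.4366,"az":-0.0023,"hand":-1},{"x":0.063,"y":0.0317,"z":-0.137,"ax":-0.0167,"ay":-0.4366,"az":-0.0023,"hand":-1}])

```text
time_s: 4.88
eef_pos: [543.3, -98.5, 160.7]
ee_rot: [-0.011, 0.843, -0.017, -0.538]
force: [0.3, -0.4, -1.8]
grip_width: 0.242
```

Emit:
carry_out(targets=[{"x":0,"y":0,"z":0,"ax":0,"ay":0,"az":0,"hand":-1},{"x":0,"y":0,"z":0,"ax":0,"ay":0,"az":0,"hand":-1}])

```text
time_s: 5.12
eef_pos: [546.0, -99.2, 165.1]
ee_rot: [-0.009, 0.844, -0.017, -0.536]
force: [0.2, 0.6, -2.1]
grip_width: 0.244
```

```bash
python3 - <<'E'
from plan import *
F=Ro.from_euler('ZY',[-.039,-np.radians(25)]).as_matrix()
s=ctrl.sense(); R=q2R(s['ee_rot'])
print(s['time_s'],s['eef_pos'],s['joints'],'rot err',Ro.from_matrix(R@tool_R(-.039,np.radians(25),-1).T).as_rotvec(),'f normal/frame',F.T@s['force'],s['wrist_torque'])
c=cam('side'); im=viewer.capture('side'); cv2.imwrite('pics/s1.png',cv2.resize(im[150:310,220:420],None,fx=3.7,fy=3.7,interpolation=cv2.INTER_CUBIC))
E
```

```text
5.125 [546.02121586 -99.21903755 165.0648274 ] [-0.47580058  0.24497172  1.8446212   0.29183094  0.66990363  0.93841144] rot err [-0.00195438 -0.00280348  0.0006886 ] f normal/frame [-0.7556145   0.62482267 -1.96888493] [0.02897663 0.30831641 0.02345491]
```

View pics/s1.png

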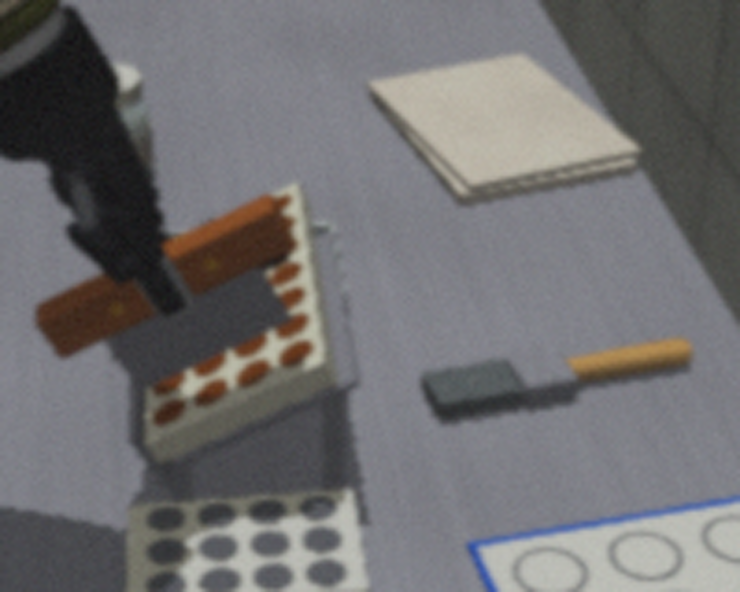

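The blade hovers parallel to the face. Its edge runs from about (150, 382) to (285, 312) in the crop. I check that against the predicted projection.

```bash
python3 - <<'E'
from plan import *
S=cam('side'); F=Ro.from_euler('ZY',[-.039,-np.radians(25)]).as_matrix(); C=np.array([576.5,-6.5,103.])
f=lambda p:((proj(S,C+F@p)-[220,150])*3.7).round(0)
for h in(22,25,28): print(h,f([-50,-94.5,h]),f([50,-94.5,h]))
print('handle ends top', f([-75,-104,25+75]),f([75,-104,25+75]), 'mould near corners',f([-59,-110,0]),f([59,-110,0]))
for u in (-50,-53,-47): print(u,f([u,-94.5,25]))
E
```

```text
22 [142. 393.] [295. 322.]
25 [139. 389.] [292. 318.]
28 [137. 386.] [290. 314.]
handle ends top [ 32. 322.] [272. 207.] mould near corners [147. 442.] [328. 359.]
-50 [139. 389.]
-53 [135. 392.]
-47 [144. 387.]
```

Emit:
carry_out(targets=[{"x":0.0034,"y":-0.0001,"z":-0.0072,"ax":0,"ay":0,"az":0,"hand":-1},{"x":0.0068,"y":-0.0003,"z":-0.0145,"ax":0,"ay":0,"az":0,"hand":-1},{"x":0.0084,"y":-0.0003,"z":-0.0181,"ax":0,"ay":0,"az":0,"hand":-1},{"x":0.0084,"y":-0.0003,"z":-0.0181,"ax":0,"ay":0,"az":0,"hand":-1}])

```text
time_s: 5.68
eef_pos: [553.4, -98.5, 144.8]
ee_rot: [-0.01, 0.843, -0.016, -0.537]
force: [0.2, 0.8, -1.8]
grip_width: 0.244
```

Emit:
carry_out(targets=[{"x":0.0008,"y":0,"z":-0.0018,"ax":0,"ay":0,"az":0,"hand":-1},{"x":0.0008,"y":0,"z":-0.0018,"ax":0,"ay":0,"az":0,"hand":-1}])

```text
time_s: 5.92
eef_pos: [554.3, -98.6, 143.4]
ee_rot: [-0.01, 0.843, -0.016, -0.537]
force: [0.6, -0.6, -2.0]
grip_width: 0.249
```

Emit:
carry_out(targets=[{"x":0.0008,"y":0,"z":-0.0018,"ax":0,"ay":0,"az":0,"hand":-1},{"x":0.0008,"y":0,"z":-0.0018,"ax":0,"ay":0,"az":0,"hand":-1}])

```text
time_s: 6.18
eef_pos: [555.2, -98.7, 141.7]
ee_rot: [-0.01, 0.843, -0.016, -0.537]
force: [-1.2, -0.3, -0.5]
grip_width: 0.247
```

Emit:
carry_out(targets=[{"x":0.0008,"y":0,"z":-0.0018,"ax":0,"ay":0,"az":0,"hand":-1},{"x":0.0008,"y":0,"z":-0.0018,"ax":0,"ay":0,"az":0,"hand":-1}])

```text
time_s: 6.42
eef_pos: [556.0, -98.7, 139.9]
ee_rot: [-0.01, 0.843, -0.016, -0.537]
force: [-1.8, -0.6, 1.6]
grip_width: 0.25
```

```bash
cat > st.py <<'E'
from plan import *
F=Ro.from_euler('ZY',[-.039,-np.radians(25)]).as_matrix(); C=np.array([576.5,-6.5,103.])
s=ctrl.sense(); R=q2R(s['ee_rot'])
print(s['time_s'],'force u,s,n',(F.T@s['force']).round(2),'edge u,s,h',(F.T@(s['eef_pos']-C)-[0,0,41.3]).round(1),'rot err',(F.T@Ro.from_matrix(R@tool_R(-.039,np.radians(25),-1).T).as_rotvec()).round(4),'torque',(F.T@s['wrist_torque']).round(2),s['grip_width'].round(3))
E
python3 st.py
```

```text
Traceback (most recent call last):
  File "st.py", line 4, in <module>
    print(s['time_s'],'force u,s,n',(F.T@s['force']).round(2),'edge u,s,h',(F.T@(s['eef_pos']-C)-[0,0,41.3]).round(1),'rot err',(F.T@Ro.from_matrix(R@tool_R(-.039,np.radians(25),-1).T).as_rotvec()).round(4),'torque',(F.T@s['wrist_torque']).round(2),s['grip_width'].round(3))
                                                                                                                                                                                                                                                         ^^^^^^^^^^^^^^^^^^^^^
AttributeError: 'float' object has no attribute 'round'
```

Emit:
carry_out(targets=[{"x":0.0007,"y":0,"z":-0.0016,"ax":0,"ay":0,"az":0,"hand":-1},{"x":0.0014,"y":0,"z":-0.003,"ax":0,"ay":0,"az":0,"hand":-1},{"x":0.0014,"y":0,"z":-0.003,"ax":0,"ay":0,"az":0,"hand":-1}])

```text
time_s: 6.8
eef_pos: [557.4, -98.8, 137.0]
ee_rot: [-0.01, 0.844, -0.016, -0.537]
force: [-3.1, -0.6, 5.3]
grip_width: 0.241
```

```bash
sed -i "s/,s\['grip_width'\].round(3)//" st.py; python3 st.py
```

```text
6.8 force u,s,n [-0.53 -0.69  6.12] edge u,s,h [  0.3 -92.9  -4. ] rot err [-0.0004 -0.001   0.0016] torque [-0.1   0.38 -0.02]
```

Emit:
carry_out(targets=[{"x":0.0002,"y":0.006,"z":0,"ax":0,"ay":0,"az":0,"hand":-1},{"x":0.0006,"y":0.014,"z":0,"ax":0,"ay":0,"az":0,"hand":-1},{"x":0.0009,"y":0.022,"z":0,"ax":0,"ay":0,"az":0,"hand":-1},{"x":0.0012,"y":0.03,"z":0,"ax":0,"ay":0,"az":0,"hand":-1},{"x":0.0015,"y":0.038,"z":0,"ax":0,"ay":0,"az":0,"hand":-1}])

```text
time_s: 7.42
eef_pos: [558.8, -60.2, 136.9]
ee_rot: [-0.01, 0.843, -0.016, -0.537]
force: [-3.9, -3.8, 4.3]
grip_width: 0.242
```

```bash
python3 st.py
```

```text
7.425 force u,s,n [-1.52 -3.98  5.5 ] edge u,s,h [  0.2 -54.4  -4. ] rot err [-0.0004 -0.0009  0.0017] torque [-0.9   0.33  0.05]
```

Emit:
carry_out(targets=[{"x":0.0003,"y":0.008,"z":0,"ax":0,"ay":0,"az":0,"hand":-1},{"x":0.0006,"y":0.016,"z":0,"ax":0,"ay":0,"az":0,"hand":-1},{"x":0.0009,"y":0.024,"z":0,"ax":0,"ay":0,"az":0,"hand":-1},{"x":0.0012,"y":0.032,"z":0,"ax":0,"ay":0,"az":0,"hand":-1},{"x":0.0016,"y":0.04,"z":0,"ax":0,"ay":0,"az":0,"hand":-1}])

```text
time_s: 8.05
eef_pos: [560.3, -20.1, 136.8]
ee_rot: [-0.01, 0.843, -0.016, -0.537]
force: [-3.3, -4.1, 4.9]
grip_width: 0.244
```

```bash
python3 st.py
```

```text
8.05 force u,s,n [-0.8  -4.21  5.73] edge u,s,h [  0.1 -14.2  -4. ] rot err [-0.0002 -0.0006  0.0018] torque [-0.91  0.32  0.04]
```

Emit:
carry_out(targets=[{"x":0.0003,"y":0.008,"z":0,"ax":0,"ay":0,"az":0,"hand":-1},{"x":0.0006,"y":0.016,"z":0,"ax":0,"ay":0,"az":0,"hand":-1},{"x":0.0009,"y":0.024,"z":0,"ax":0,"ay":0,"az":0,"hand":-1},{"x":0.0012,"y":0.032,"z":0,"ax":0,"ay":0,"az":0,"hand":-1},{"x":0.0016,"y":0.04,"z":0,"ax":0,"ay":0,"az":0,"hand":-1}])

```text
time_s: 8.68
eef_pos: [561.8, 19.9, 136.8]
ee_rot: [-0.01, 0.843, -0.016, -0.537]
force: [-4.3, -4.4, 5.0]
grip_width: 0.245
```

```bash
python3 st.py
```

```text
8.675 force u,s,n [-1.58 -4.59  6.26] edge u,s,h [ 0.  25.8 -4.1] rot err [-0.0001 -0.0003  0.0018] torque [-0.83  0.35 -0.01]
```

Emit:
carry_out(targets=[{"x":0.0003,"y":0.008,"z":0,"ax":0,"ay":0,"az":0,"hand":-1},{"x":0.0006,"y":0.016,"z":0,"ax":0,"ay":0,"az":0,"hand":-1},{"x":0.0009,"y":0.024,"z":0,"ax":0,"ay":0,"az":0,"hand":-1},{"x":0.0012,"y":0.032,"z":0,"ax":0,"ay":0,"az":0,"hand":-1},{"x":0.0016,"y":0.04,"z":0,"ax":0,"ay":0,"az":0,"hand":-1}])

```text
time_s: 9.3
eef_pos: [563.3, 60.0, 136.7]
ee_rot: [-0.01, 0.843, -0.016, -0.537]
force: [-3.1, -4.1, 5.1]
grip_width: 0.244
```

```bash
python3 st.py
```

```text
9.3 force u,s,n [-0.54 -4.18  5.85] edge u,s,h [-0.1 65.9 -4.1] rot err [-0.0001  0.      0.0018] torque [-0.83  0.21 -0.03]
```

Emit:
carry_out(targets=[{"x":0.0003,"y":0.008,"z":0,"ax":0,"ay":0,"az":0,"hand":-1},{"x":0.0006,"y":0.016,"z":0,"ax":0,"ay":0,"az":0,"hand":-1},{"x":0.0009,"y":0.024,"z":0,"ax":0,"ay":0,"az":0,"hand":-1},{"x":0.0012,"y":0.032,"z":0,"ax":0,"ay":0,"az":0,"hand":-1},{"x":0.0016,"y":0.04,"z":0,"ax":0,"ay":0,"az":0,"hand":-1}])

```text
time_s: 9.93
eef_pos: [564.8, 100.0, 136.7]
ee_rot: [-0.01, 0.843, -0.016, -0.537]
force: [-3.3, -4.3, 5.4]
grip_width: 0.247
```

```bash
python3 st.py; python3 - <<'E'
from h import *
im=viewer.capture('top'); a=cv2.resize(im[215:325,210:420],None,fx=3.5,fy=3.5,interpolation=cv2.INTER_CUBIC)
cv2.imwrite('pics/t2.png',a)
E
```

```text
9.925 force u,s,n [-0.59 -4.41  6.25] edge u,s,h [ -0.2 105.9  -4.1] rot err [-0.0001  0.0002  0.0018] torque [-0.86  0.28  0.05]
```

View pics/t2.png

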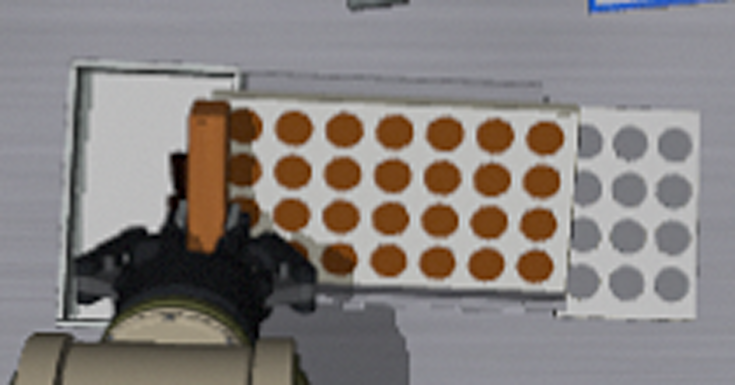

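The face behind the blade is clean, and one trimming shows ahead of it at about (178, 172). I push past the end.

Emit:
carry_out(targets=[{"x":0.0003,"y":0.008,"z":0,"ax":0,"ay":0,"az":0,"hand":-1},{"x":0.0006,"y":0.016,"z":0,"ax":0,"ay":0,"az":0,"hand":-1},{"x":0.0008,"y":0.02,"z":0,"ax":0,"ay":0,"az":0,"hand":-1},{"x":0.0008,"y":0.02,"z":0,"ax":0,"ay":0,"az":0,"hand":-1}])

```text
time_s: 10.48
eef_pos: [565.7, 119.8, 136.4]
ee_rot: [-0.01, 0.843, -0.016, -0.537]
force: [0.6, 0.2, -1.8]
grip_width: 0.25
```

Emit:
carry_out(targets=[{"x":-0.016,"y":0.001,"z":0.036,"ax":0,"ay":0,"az":0,"hand":-1},{"x":-0.034,"y":0.001,"z":0.072,"ax":0,"ay":0,"az":0,"hand":-1},{"x":-0.05,"y":0.001,"z":0.12,"ax":0,"ay":0,"az":0,"hand":-1},{"x":-0.06,"y":-0.05,"z":0.15,"ax":0,"ay":0,"az":0,"hand":-1},{"x":-0.06,"y":-0.1,"z":0.163,"ax":0,"ay":0,"az":0,"hand":-1}])

```text
time_s: 11.1
eef_pos: [505.6, 18.6, 301.9]
ee_rot: [-0.009, 0.844, -0.016, -0.536]
force: [1.0, 0.4, -2.7]
grip_width: 0.252
```

```bash
python3 - <<'E'
from plan import *
s=ctrl.sense(); R=q2R(s['ee_rot']); print(s['time_s'],s['eef_pos'],s['force'])
im=viewer.capture('top'); a=cv2.resize(im[215:325,210:420],None,fx=3.5,fy=3.5,interpolation=cv2.INTER_CUBIC)
cv2.imwrite('pics/t3.png',a)
print(delta(s['eef_pos'],R,[482,-420,300],tool_R(-.168,0,-1)))
print(delta(s['eef_pos'],R,[482,-420,300],tool_R(-.039,0,-1)))
E
```

```text
11.1 [505.60717397  18.60809919 301.90104679] [ 1.03166192  0.42675072 -2.65366009]
(array([ -23.60717397, -438.60809919,   -1.90104679]), array([ 0.04614145,  0.43807512, -0.13025866]))
(array([ -23.60717397, -438.60809919,   -1.90104679]), array([ 0.01779641,  0.43982121, -0.00334957]))
```

View pics/t3.png

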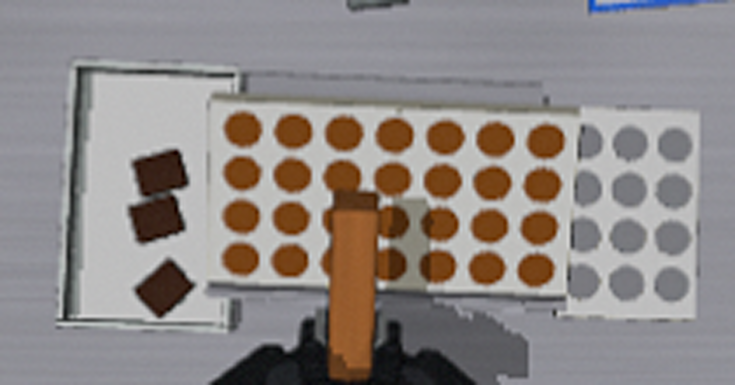

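All three trimmings lie in the tray, at about (160, 172), (157, 218) and (164, 288). Next I take the scraper back.

Emit:
carry_out(targets=[{"x":-0.005,"y":-0.05,"z":0,"ax":0.009,"ay":0.088,"az":-0.026,"hand":-1},{"x":-0.01,"y":-0.1,"z":0,"ax":0.018,"ay":0.175,"az":-0.052,"hand":-1},{"x":-0.015,"y":-0.15,"z":0,"ax":0.028,"ay":0.263,"az":-0.078,"hand":-1},{"x":-0.02,"y":-0.2,"z":0,"ax":0.037,"ay":0.35,"az":-0.104,"hand":-1},{"x":-0.0235,"y":-0.25,"z":0,"ax":0.0461,"ay":0.4381,"az":-0.1303,"hand":-1}])

```text
time_s: 11.78
eef_pos: [482.0, -232.4, 299.8]
ee_rot: [0.061, -0.702, 0.06, 0.707]
force: [0.9, 0.5, -2.1]
grip_width: 0.244
```

Emit:
carry_out(targets=[{"x":0,"y":-0.05,"z":-0.03,"ax":0,"ay":0,"az":0,"hand":-1},{"x":0,"y":-0.1,"z":-0.06,"ax":0,"ay":0,"az":0,"hand":-1},{"x":0,"y":-0.15,"z":-0.08,"ax":0,"ay":0,"az":0,"hand":-1},{"x":0,"y":-0.1894,"z":-0.1,"ax":0,"ay":0,"az":0,"hand":-1},{"x":0,"y":-0.1894,"z":-0.1,"ax":0,"ay":0,"az":0,"hand":-1}])

```text
time_s: 12.4
eef_pos: [481.1, -421.9, 196.7]
ee_rot: [0.062, -0.702, 0.06, 0.707]
force: [-0.1, 0.7, -1.2]
grip_width: 0.246
```

```bash
python3 - <<'E'
from plan import *
import pickle
for k in range(1): 
    s=ctrl.sense(); R=q2R(s['ee_rot']); print(s['time_s'],s['eef_pos'],s['force'],delta(s['eef_pos'],R,[482,-420.3,56.3],tool_R(-.168,0,-1)))
c=cam('wrist'); pickle.dump(c,open('w4.pkl','wb')); cv2.imwrite('pics/w4.png',viewer.capture('wrist'))
f=lambda p: proj(c,np.array([482,-420.7,0])+Ro.from_euler('z',-.17).as_matrix()@np.array(p)).round(0)
print('base far',f([93,40,0]),f([93,-40,0]),'near',f([-93,40,0]),f([-93,-40,0]))
E
```

```text
12.4 [ 481.13315396 -421.92195662  196.74433717] [-0.08529865  0.67271849 -1.15176923] (array([   0.86684604,    1.62195662, -140.44433717]), array([-0.00336029, -0.00596452,  0.00504215]))
base far [267.  93.] [368.  92.] near [275. 308.] [362. 308.]
```

View pics/w4.png

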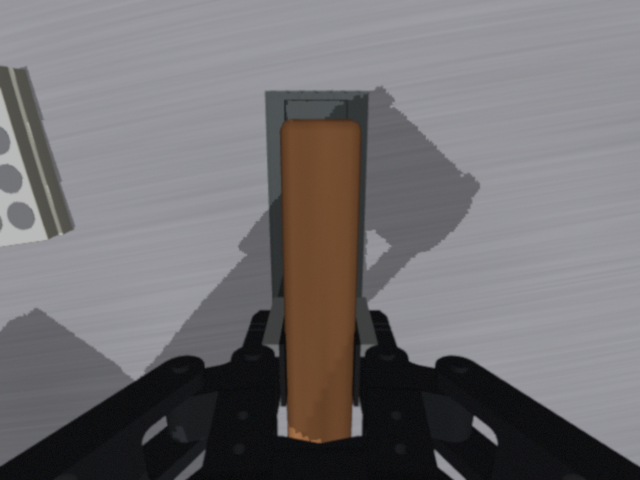

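The rack base is where predicted, with its far corners at (266, 92) and (368, 92). The handle is held straight at cols 282–360. I lower it.

Emit:
carry_out(targets=[{"x":0.0007,"y":0.0012,"z":-0.04,"ax":0,"ay":-0.004,"az":0.003,"hand":-1},{"x":0.0007,"y":0.0012,"z":-0.08,"ax":0,"ay":-0.004,"az":0.003,"hand":-1},{"x":0.0007,"y":0.0012,"z":-0.115,"ax":0,"ay":-0.004,"az":0.003,"hand":-1},{"x":0.0007,"y":0.0012,"z":-0.134,"ax":0,"ay":-0.004,"az":0.003,"hand":-1},{"x":0.0007,"y":0.0012,"z":-0.138,"ax":0,"ay":-0.004,"az":0.003,"hand":-1}])

```text
time_s: 13.08
eef_pos: [483.4, -418.4, 61.8]
ee_rot: [-0.059, 0.705, -0.059, -0.704]
force: [-0.2, -0.3, -2.6]
grip_width: 0.247
```

Emit:
carry_out(targets=[{"x":0,"y":0,"z":-0.001,"ax":0,"ay":0,"az":0,"hand":-1},{"x":0,"y":0,"z":-0.002,"ax":0,"ay":0,"az":0,"hand":-1},{"x":0,"y":0,"z":-0.002,"ax":0,"ay":0,"az":0,"hand":-1}])

```text
time_s: 13.45
eef_pos: [483.3, -419.1, 60.5]
ee_rot: [-0.059, 0.705, -0.059, -0.704]
force: [0.1, 0.1, -1.7]
grip_width: 0.246
```

Emit:
carry_out(targets=[{"x":0,"y":-0.001,"z":-0.001,"ax":0,"ay":0,"az":0,"hand":-1},{"x":0,"y":-0.001,"z":-0.0025,"ax":0,"ay":0,"az":0,"hand":-1},{"x":0,"y":-0.001,"z":-0.0025,"ax":0,"ay":0,"az":0,"hand":-1}])

```text
time_s: 13.82
eef_pos: [483.2, -419.9, 57.3]
ee_rot: [-0.059, 0.705, -0.059, -0.704]
force: [0.1, 0.0, -1.5]
grip_width: 0.244
```

Emit:
carry_out(targets=[{"x":0,"y":0,"z":-0.001,"ax":0,"ay":0,"az":0,"hand":-1},{"x":0,"y":0,"z":-0.001,"ax":0,"ay":0,"az":0,"hand":-1}])

```text
time_s: 14.08
eef_pos: [483.2, -420.0, 57.3]
ee_rot: [-0.059, 0.705, -0.059, -0.704]
force: [-4.0, 2.7, 6.2]
grip_width: 0.246
```

Contact with the seats. I release and rise straight up.

Emit:
carry_out(targets=[{"x":0,"y":0,"z":0,"ax":0,"ay":0,"az":0,"hand":1},{"x":0,"y":0,"z":0,"ax":0,"ay":0,"az":0,"hand":1},{"x":0,"y":0,"z":0,"ax":0,"ay":0,"az":0,"hand":1},{"x":0,"y":0,"z":0,"ax":0,"ay":0,"az":0,"hand":1},{"x":0,"y":0,"z":0,"ax":0,"ay":0,"az":0,"hand":1}])

```text
time_s: 14.7
eef_pos: [483.2, -419.8, 56.3]
ee_rot: [-0.059, 0.705, -0.059, -0.704]
force: [-0.6, -1.0, 0.3]
grip_width: 0.997
```

Emit:
carry_out(targets=[{"x":0,"y":0,"z":0.02,"ax":0,"ay":0,"az":0,"hand":1},{"x":0,"y":0,"z":0.06,"ax":0,"ay":0,"az":0,"hand":1},{"x":0,"y":0,"z":0.11,"ax":0,"ay":0,"az":0,"hand":1},{"x":0,"y":0,"z":0.16,"ax":0,"ay":0,"az":0,"hand":1},{"x":0,"y":0,"z":0.175,"ax":0,"ay":0,"az":0,"hand":1}])

```text
time_s: 15.32
eef_pos: [483.7, -420.4, 234.9]
ee_rot: [-0.058, 0.706, -0.06, -0.703]
force: [-0.3, -0.3, 0.2]
grip_width: 0.998
```

```bash
python3 - <<'E'
from plan import *
import pickle
s=ctrl.sense(); print(s['time_s'],s['eef_pos'],s['force'],s['grip_width'])
c=cam('wrist'); pickle.dump(c,open('w5.pkl','wb')); a=viewer.capture('wrist'); t=viewer.capture('top'); d=viewer.capture('side')
o=np.zeros((600,800,3),np.uint8); o[:360,:480]=cv2.resize(a,(480,360),interpolation=cv2.INTER_AREA); o[360:600,:320]=cv2.resize(t[220:320,130:430],(320,107)).repeat(1,0) if 0 else cv2.resize(d,(320,240)); o[380:580,340:740]=cv2.resize(t[220:320,215:415],(400,200))
cv2.imwrite('pics/end.png',o)
f=lambda p: (.75*proj(c,np.array([482,-420.7,0])+Ro.from_euler('z',-.17).as_matrix()@np.array(p))).round(0)
print('handle centred would be',f([75,11,90]),f([75,-11,90]),f([-75,11,90]),f([-75,-11,90]))
E
```

```text
15.325 [ 483.69793384 -420.44091762  234.86180205] [-0.34027573 -0.27177576  0.2167028 ] 0.9977221375800684
handle centred would be [227.  92.] [252.  92.] [229. 241.] [250. 241.]
```

View pics/end.png

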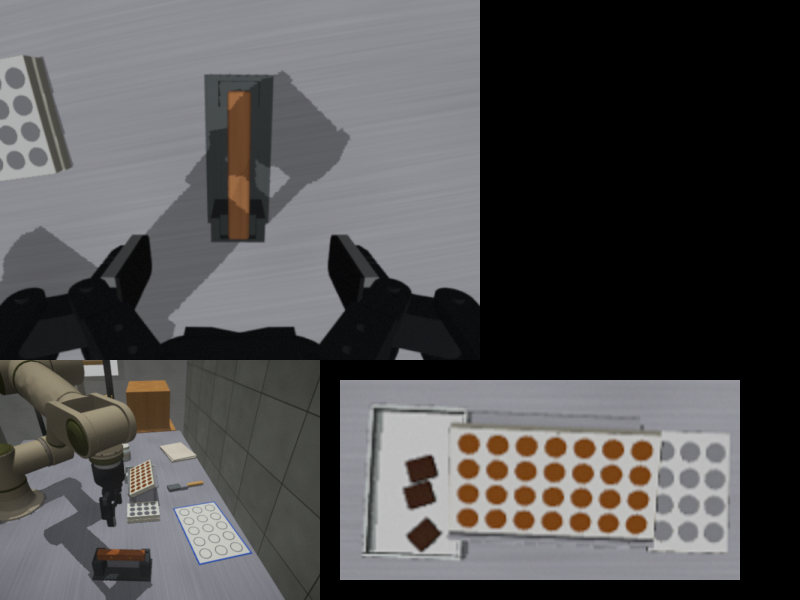

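The handle lies centred in the rack: cols 227–251, rows 91–240, against 227–252 and 92–241 predicted. The three trimmings are in the tray and the other items stand where they were, so I hand the job in.

```bash
python3 -c "
from rig import finish_job
print(finish_job())"
```

```text
the job is handed in; nothing more can be done
None
```

The job is handed in, and it reported no verdict. I took the scraper from the rack and swept the mould in one stroke from 93 mm before its middle to past the tray end. I then put the scraper back in its rack, finishing at 15.3 s of robot time.

- **Pressing:** at my readings between moves the force on the face was about 7.4 to 8.2 N, so the bed was down roughly 5 to 5.7 mm. Bed travel is worked out from force, not measured directly.
- **Final pictures:** all three trimmings are in the tray and the face is clear. The scraper lies in the rack within about 2 mm of centre. The gripper was open and clear, with about zero force on it.
- **Other items:** the spare moulds and the brush look unmoved. The jar is mostly hidden in the last picture, but the arm never went near it.
- **Disagreements:** my first corner-based mould position was about 5 mm off the later fit to the cavity centres, which I used. The trimmings read 1 to 3 mm higher up the slope than stated. My first move call was refused for missing keys and moved nothing.

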